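# Unlatch and open the guard gate of the sample bay

## Task

Open the small guard gate in front of the beaker: lift the latch bar by its tab until it is clear of the catch on the post, swing the gate wide open towards the robot (75 degrees or more), then let the bar drop back level and take the hand away. Go by feel and be gentle with the catch: do not wrench the bar against the lip or jam it hard up into the sprung buffer above it, and do not shift the beaker or the other loose things.

Things in the scene. Friction and masses are not known exactly. Their poses are not given: they have to be found in the camera images.
- bay: Fixed fenced bay of aluminium and clear plastic on a base plate 136 x 236 x 8 mm; side and back fences 100 mm high. Origin on the worktop under the closed gate's middle; +z up, +x into the bay (away from the robot), +y towards the hinge post (126 mm high). The gate closes the -x side.
- gate_hinge (a point): Point on the gate's upright hinge axis at the height of the base plate's top (8 mm above the worktop); at (0, 85, 8) mm in the bay's frame, with the bay's axes.
- gate (a joint): Gate angle, rad: 0 closed, grows as it swings out to the bay's -x side (clockwise from above), up to 1.8. Framed clear panel 153 wide, 98 high, 12 thick, top 112 mm above the worktop; closed it runs from the hinge towards the bay's -y. Friction of 0.06 Nm keeps it where it is left. With the bar down the catch holds it under 0.02.
- latch_bar (a joint): Lift angle of the latch bar, rad: 0 level (its rest), up to 0.6, far end rising; gravity brings it down. Steel, 0.12 kg, 14 mm high, 7 thick, on the robot side of the gate. Pinched at the tab, it turns in the fingers against their friction (several N of drag at the hand) unless the hand tilts along with the bar.
- bar_pivot (a point): The latch bar's pivot; its axis is normal to the gate. Gate closed: 50 mm from the hinge axis towards the bay's -y, 16 mm to its -x, 108 mm above the worktop. It moves with the gate.
- bar_end (a point): Far end of the latch bar, 134 mm along it from the pivot, 184 mm from the hinge axis, mid-height of the bar; it sticks out past the gate's free edge behind the lip of the catch on the post.
- tab (a point): Grip point on the bar's upright lifting tab, a steel plate 24 mm wide along the bar, 10 thick along the gate's normal (point x; pinch it so from above, a finger each side of the gate), rising 14 mm above this point. Bar level: 75 mm along the bar from the pivot, 30 mm above it, 138 mm above the worktop. It turns about the pivot with the bar and about the hinge with the gate.
- catch_post: Fixed latch post 20 x 20 x 118 mm at (0, -87, 8) mm in the bay's frame (origin: its foot). It carries a steel catch clamped at a height no reading gives: a lip 2 mm in front of the bar, 166 to 178 mm from the hinge axis, its top 8 to 36 mm above the level bar's underside, and a sprung buffer above. Lip and buffer bear 8 N.
- buffer_side (a point): Mark on the latch post, 60 mm over its foot. Above the lip hangs a rubber-tipped buffer, its underside 20 mm over the lip's top, with 8 mm travel at 2.5 N/mm. Lift the bar till it just touches the buffer (felt at the tab as a sudden downward load, up to 7 to 10 N per mm): it then clears the lip by 2 to 5 mm and can be drawn out over it.
- beaker: Clear beaker, 73 mm across, 92 high, loose inside the bay; origin at its foot. Leave it alone.
- spare_cap: Loose ribbed screw cap, 34 mm across, 12 high, on the worktop; leave it alone.
- marker_black: Loose pen, 129 mm long along its y, 12 high; leave it alone.
- weigh_boat: Loose white weighing boat, 68 mm square, 19 high; leave it alone.
- timer: Loose white bench timer, 59 x 65 x 22 mm; leave it alone.

How it is judged:
By the outcome, as a careful person would: the job done as asked, in the order asked, and still so for the second after the job is handed in, with the robot touching nothing.
It also fails if it takes over 54 s, if anything falls off the work surface, if the arm or the gripper's body presses on something with over 40 N, if the wrist force passes 120 N, or if a joint passes its speed limit or range.

## Robot

A 6-joint arm with a two-finger parallel gripper is mounted at the origin on the work surface; the furniture and walls round the work are solid. World frame = base frame: x ahead of the robot, y to its left, z up, the work surface at z = 0. Lengths are in m, angles in rad, forces in N, time in s.
With the tool pointing down it reaches from about 0.325 to 0.9 m from the base axis. Payload 6.1 kg.
Tool frame: the origin (TCP) lies midway between the tips of the shut fingers; the grasp point (between the pads) lies 19 mm behind it; z points along the fingers, y is the line along which they close (so a half turn about z gives the same grasp; the last joint's range is limited). The gripper opens to 85 mm and grips with 20 to 120 N. Pads are 22 mm wide; open, the fingers measure 114 mm over their backs; the gripper's body (76 mm by 85 mm) begins 54 mm behind the grasp point. The pads swing forward as they close: fully open they stand 13 mm farther back than shut.
Start: joints at [1.026, 0.22, 1.526, -0, 1.395, -0.126], TCP at [0.254, 0.571, 0.231] pointing down, gripper open.
Joint ranges: [-2.98, 2.98], [-0.91, 2.08], [0.09, 2.57], [-1.24, 4.39], [0.2, 2.65], [-2.68, 2.68]. Speed limits (rad/s): [2.57, 2.57, 3.01, 3.14, 3.14, 3.14].

## Interface

Orientations are given as a unit quaternion [x, y, z, w].
In Python, from rig import status, camera, r, nets gives the robot as it stands.
- The arm moves only by the tool jog_arm, never from a script. Its argument "plan" is a list of rows, each an object with "translation": the shift along the world's x, y, z in mm, a list of three; "turn": the turn, a rotation vector about the world's x, y, z in degrees, a list of three; "gripper": the finger opening in mm, from 0 to 85.4. In form: [{"translation": [x, y, z], "turn": [rx, ry, rz], "gripper": gripper}, ...]. A call has 1 to 12 rows; each row shifts and turns the commanded pose from where the row before left it; what a row does not reach is not made up. A row lasts 1/10 s, in which the tool goes at most 50 mm and 8.59 degrees, less where a joint would pass 70% of its speed; a pose out of reach is approached as far as the arm can. A call is refused whole if a number of a shift passes 50 or a number of a turn 8.59, either way. A call with a gripper value outside its range is refused whole. The fingers move at their own pace and stop on an object; the grip force is fixed at half the most. Time passes only in rows, so rows that do not move let the fingers close. It gives the time, the measured TCP pose, the force, the opening and the grip force at its end, in the units of the state.
- status.observe(): the state, without advancing time (a new reading comes with each control period).
- camera(name): name is "scene" or "top"; returns a dict with "frame" (480x640x3 uint8, red, green, blue), "K" (3x3 intrinsics, pixels), "extrinsics" (4x4, takes a point from camera to world coordinates). Camera axes: x right, y down, z forward; pixel columns grow to the right and rows downward; lengths in m; the calibration is good to about 2 mm. A picture is of the moment at which its call begins. There is no depth.
- r.close_job(): hands the job in; it is judged then, once.
Trained networks look in the newest picture that a camera, given by its name, has taken for a name from the list of things; names that differ only in an ending like _2 or _b are one class to them, and where a whole thing is asked for, a point or a joint stands for the part that bears it (a point fixed in the world has none). Each returns a list of dicts, best first, with "score" (0 to 1); they miss things now and then, are a little off and sometimes report something else, mostly with a low value. They report only what shows in the picture. A call takes as long as a camera call.
- nets.spot_in(camera, thing): "extent" ([left, top, right, bottom] in pixels, round what is visible of it).
- nets.cut_out(camera, thing): "region" (480x640 bool, what is visible of it) and "extent" ([left, top, right, bottom] in pixels, round what is visible of it).
The state is a dict: "t": time; "joint_pos": joint angles; "dq": joint speeds; "effort": joint torques, N m; "tcp_pos": TCP position; "eef_rot": TCP orientation; "contact_force": force on the tool from outside, world axes, zero at the start; "wrist_torque": the same for the moment, N m; "width": finger opening in m; "finger_force": force on a finger pad.
Only numpy, scipy, OpenCV 4.12 (cv2) and the standard library are available. Lean on these libraries where they do the work, as an engineer would, in place of code of your own. Each camera call takes 0.05 s, during which the arm holds its last target. There are 200 camera calls.

## Working session

There is one attempt and no reset: what is moved stays moved. The work goes in short steps, Python scripts to look and compute and a tool call to move; the robot and the scene stay as the last step left them, time stands still between calls to the robot, and variables do not carry over. Pictures are saved under pics/ and viewed, at most 10 in all, crops included, and the job is handed in when it is done.

Besides the shell and the picture viewer there is one more tool, called after "Request:" as name([rows], argument=value, ...), one row to a line, values as JSON. jog_arm: Moves the arm, as the interface text tells. Its arguments: {"type":"object","properties":{"plan":{"type":"array"}},"required":["plan"]}

```bash
mkdir -p pics; python3 - <<'E'
from rig import status, camera, r, nets
import cv2,numpy as np
s=status.observe(); print(s)
for n in("scene","top"):
    c=camera(n); cv2.imwrite(f"pics/{n}0.png",c["frame"][:,:,::-1]); print(n,c["K"].tolist(),np.round(c["extrinsics"],4).tolist())
    for t in("bay","tab","gate","latch_bar","catch_post","beaker","timer","weigh_boat","marker_black","spare_cap"):
        print(t,[(np.round(d["extent"]).tolist(),round(d["score"],2)) for d in nets.spot_in(n,t)[:2]])
E
```

```text
{'t': 0.0, 'joint_pos': array([ 1.02592792e+00,  2.21251592e-01,  1.52761969e+00, -6.29730315e-06,
        1.39469373e+00, -1.26106547e-01]), 'dq': array([ 0.00178218,  0.00043133,  0.00165953, -0.00265429,  0.00051231,
        0.00015168]), 'effort': array([-1.12905142e-03, -4.96887159e+01, -3.89399779e+01, -1.99073284e-04,
        1.10149392e-02,  1.81464111e-05]), 'tcp_pos': array([0.25383455, 0.57046677, 0.23017893]), 'eef_rot': array([ 2.07853746e-01,  9.78159418e-01, -9.32218916e-04, -3.21752279e-04]), 'contact_force': array([ 0.14756571,  0.49758373, -0.40534784]), 'wrist_torque': array([0.00856591, 0.00515663, 0.04625092]), 'finger_force': 0.0, 'width': 0.08538513268347642}
scene [[437.1334952180674, 0.0, 321.29608585573504], [0.0, 437.1334952180674, 231.81991758046766], [0.0, 0.0, 1.0]] [[0.831, -0.2213, 0.5104, 0.0948], [-0.5562, -0.3179, 0.7678, -0.7017], [-0.0077, -0.9219, -0.3873, 0.4697], [0.0, 0.0, 0.0, 1.0]]
bay [([374.0, 347.0, 396.0, 369.0], 0.59)]
tab [([330.0, 243.0, 393.0, 287.0], 0.81)]
gate [([327.0, 245.0, 391.0, 317.0], 0.66)]
latch_bar [([333.0, 243.0, 394.0
[... 354 characters left out ...]
3926787377], [0.0, 0.0, 1.0]] [[0.0244, -0.9959, 0.0875, 0.4693], [-0.9995, -0.026, -0.0178, -0.026], [0.02, -0.087, -0.996, 1.027], [0.0, 0.0, 0.0, 1.0]]
bay [([290.0, 177.0, 414.0, 260.0], 0.78)]
tab [([334.0, 235.0, 405.0, 251.0], 0.3)]
gate [([313.0, 228.0, 408.0, 253.0], 0.86)]
latch_bar [([335.0, 236.0, 408.0, 252.0], 0.67)]
catch_post [([396.0, 222.0, 419.0, 246.0], 0.71)]
beaker [([392.0, 223.0, 418.0, 248.0], 0.25)]
timer [([252.0, 274.0, 291.0, 312.0], 0.56), ([398.0, 221.0, 418.0, 245.0], 0.36)]
weigh_boat [([424.0, 192.0, 462.0, 229.0], 0.67), ([336.0, 235.0, 405.0, 251.0], 0.45)]
marker_black [([393.0, 222.0, 420.0, 247.0], 0.38)]
spare_cap [([420.0, 260.0, 434.0, 280.0], 0.68)]
```

```bash
python3 - <<'E'
import cv2
a=cv2.imread("pics/top0.png")[160:320,230:480]; cv2.imwrite("pics/topc.png",cv2.resize(a,None,fx=3.2,fy=3.2,interpolation=2))
a=cv2.imread("pics/scene0.png")[210:360,290:490]; cv2.imwrite("pics/scenec.png",cv2.resize(a,None,fx=4,fy=4,interpolation=2))
E
```

```text
(no output)
```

View pics/topc.png

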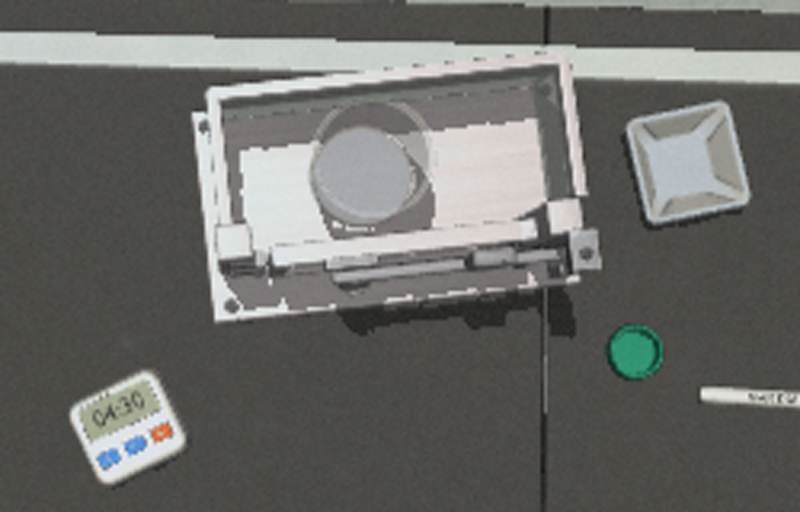

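View pics/scenec.png

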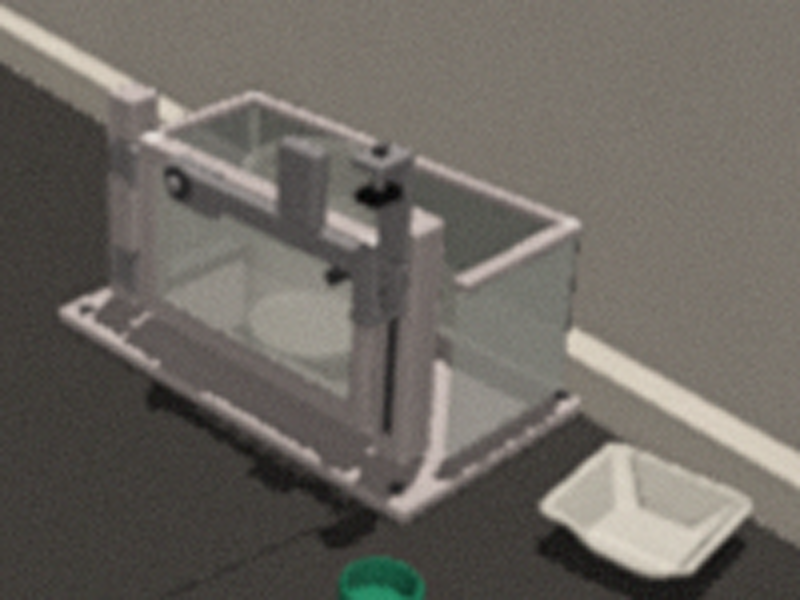

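The top view shows the gate closed in a slightly rotated bay: hinge post at px (303,235), catch post at (407,227) and tab top at (384,241). The scene view shows the tab at (366,246) and the catch with its buffer at (385,255). Next I'll fit the bay pose.

```bash
cat > h.py <<'E'
import numpy as np
from scipy.optimize import least_squares
CAM={"scene":([437.1335,321.296,231.82],[[0.831,-0.2213,0.5104,0.0948],[-0.5562,-0.3179,0.7678,-0.7017],[-0.0077,-0.9219,-0.3873,0.4697]]),
"top":([502.356,312.447,234.655],[[0.0244,-0.9959,0.0875,0.4693],[-0.9995,-0.026,-0.0178,-0.026],[0.02,-0.087,-0.996,1.027]])}
def proj(n,p):
    (f,cx,cy),E=CAM[n]; E=np.array(E); q=E[:,:3].T@(np.array(p)-E[:,3]); return np.array([f*q[0]/q[2]+cx,f*q[1]/q[2]+cy])
def w(b,p): # bay (m) -> world
    c,s=np.cos(b[2]),np.sin(b[2]); return [b[0]+c*p[0]-s*p[1],b[1]+s*p[0]+c*p[1],p[2]]
E
python3 - <<'E'
from h import *
def obs(v):
    b=v[:3]; hy,fx=v[3],v[4]
    return [("top",(0,hy,.126),(303.4,235.3)),("top",(0,-.087,.126),(406.9,226.9)),("top",(-.016,-.04,.152),(383.8,240.9)),
    ("top",(fx,.118,.008),(297.8,260.3)),
    ("scene",(0,hy,.126),(323,234.3)),("scene",(0,-.087,.126),(396.3,265.5)),("scene",(-.016,-.04,.152),(366,246.5)),
    ("scene",(fx,.118,.008),(305.5,287.5)),("scene",(fx,-.118,.008),(390.5,338.8))]
f=lambda v: np.concatenate([proj(n,w(v[:3],p))-q for n,p,q in obs(v)])
s=least_squares(f,[.48,-.1,0,.09,-.04],loss="soft_l1")
v=s.x; print(np.round(v,4),np.degrees(v[2])); print(np.round(f(v).reshape(-1,2),1).tolist())
print("tab",w(v,(-.016,-.04,.138)),"hinge",w(v,(0,.085,.008)))
E
```

```text
[ 0.5568 -0.1277  0.1164  0.1011 -0.0352] 6.670264708361851
[[0.8, 1.0], [0.8, 0.0], [1.4, -4.0], [-0.5, -1.2], [-0.8, -1.1], [-2.7, -0.2], [1.7, -1.0], [-0.9, -0.5], [-0.5, 0.2]]
tab [np.float64(0.5455925284503422), np.float64(-0.169329076378893), 0.138] hinge [np.float64(0.5469648146276537), np.float64(-0.04331670861029832), 0.008]
```

```bash
python3 - <<'E'
from h import *; import cv2
v=[.5568,-.1277,.1164]
def box(x0,x1,y0,y1,z): return [(x0,y0,z),(x1,y0,z),(x1,y1,z),(x0,y1,z)]
B=[box(-.035,.101,-.118,.118,.008),box(-.01,.01,-.097,-.077,.126),box(-.021,-.011,-.052,-.028,.152),box(-.0195,-.0125,-.099,.035,.115),box(-.006,.006,-.068,.085,.112)]
out=[]
for n,(x,y,W,H) in (("top",(280,170,150,100)),("scene",(295,210,150,140))):
    s=5 if n=="top" else 4
    a=cv2.resize(cv2.imread(f"pics/{n}0.png")[y:y+H,x:x+W],None,fx=s,fy=s,interpolation=2)
    for b in B:
        P=np.array([(proj(n,w(v,p))-(x,y)+.5)*s for p in b],int); cv2.polylines(a,[P],True,(0,255,0),1)
    cv2.imwrite(f"pics/ov_{n}.png",a)
E
```

```text
(no output)
```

View pics/ov_top.png

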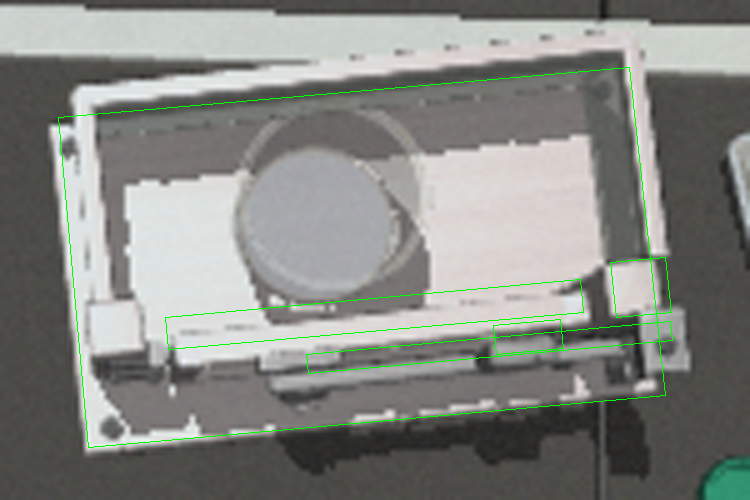

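View pics/ov_scene.png

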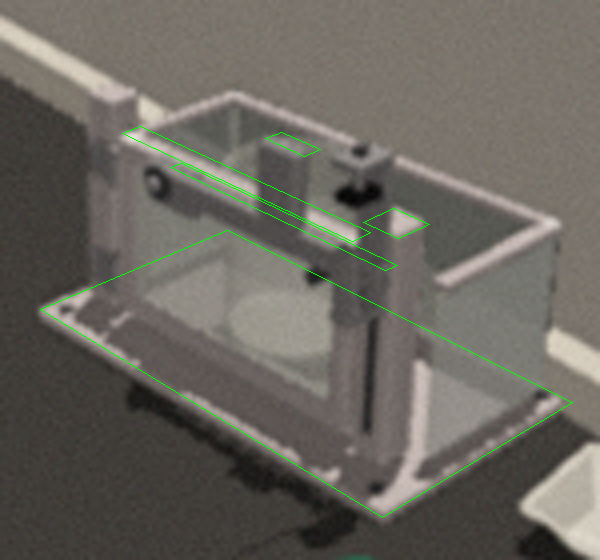

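The overlay fits the plate, gate and post. The bar and tab sit a few mm nearer the robot in the top view, with the tab at roughly (509,353) in the crop. I'll zoom in on the tab in both views and triangulate it.

```bash
python3 - <<'E'
import cv2,numpy as np
a=cv2.imread("pics/top0.png")[225:265,330:420]; b=cv2.imread("pics/scene0.png")[232:282,340:402]
a=cv2.resize(a,None,fx=8,fy=8,interpolation=0); b=cv2.resize(b,None,fx=8,fy=8,interpolation=0)[:,:]
o=np.zeros((600,792,3),np.uint8); 
o[:240,:528]=a[:240,192:720]; b=b[:360,:496]; o[240:600,:496]=b; cv2.imwrite("pics/z.png",o)
E
```

```text
(no output)
```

View pics/z.png

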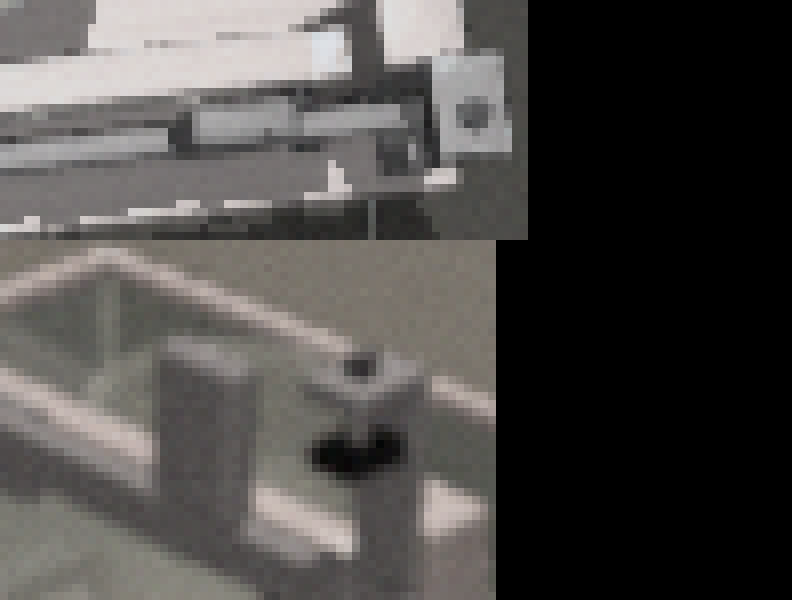

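```bash
python3 - <<'E'
from h import *
T=(384.0,239.6);S=(365.5,246.2)   # pixel-centre convention
f=lambda p:np.concatenate([proj("top",p)-T,proj("scene",p)-S])
s=least_squares(f,[.54,-.17,.15]);print("tri",s.x,s.fun)
g=lambda q:f([q[0],q[1],.152]); s=least_squares(g,[.54,-.17]);print("z fix",s.x,s.fun)
for n,q in(("top",T),("scene",S)):
    s=least_squares(lambda u:proj(n,[u[0],u[1],.152])-q,[.54,-.17]);print(n,s.x)
print("model",w([.5568,-.1277,.1164],(-.016,-.04,.152)))
def obs(v):
    b=v[:3]; hy,fx=v[3],v[4]
    return [("top",(0,hy,.126),(303,235)),("top",(0,-.087,.126),(406.5,226.9)),("top",(-.016,-.04,.152),T),("top",(-.016,-.04,.152),T),("top",(-.016,-.04,.152),T),
    ("top",(fx,.118,.008),(297.8,260.3)),
    ("scene",(0,hy,.126),(323,234.3)),("scene",(0,-.087,.126),(394.3,265.2)),("scene",(-.016,-.04,.152),S),("scene",(-.016,-.04,.152),S),("scene",(-.016,-.04,.152),S),
    ("scene",(fx,.118,.008),(305.5,287.5)),("scene",(fx,-.118,.008),(390.5,338.8))]
f=lambda v: np.concatenate([proj(n,w(v[:3],p))-q for n,p,q in obs(v)])
s=least_squares(f,[.48,-.1,0,.09,-.04]); v=s.x
print(np.round(v,4),np.degrees(v[2])); print(np.round(f(v).reshape(-1,2),1).tolist())
print("tab",w(v,(-.016,-.04,.138)),"hinge",w(v,(0,.085,.008)))
E
```

```text
tri [ 0.54125421 -0.16768017  0.15113353] [ 0.19201626 -0.25604809 -0.31411812  0.04497436]
z fix [ 0.54105459 -0.16781067] [ 0.3451274  -0.17900895 -0.34054118 -0.3546146 ]
top [ 0.54072427 -0.167208  ]
scene [ 0.54060572 -0.16929761]
model [np.float64(0.5455537624798068), np.float64(-0.169287523870019), 0.152]
[ 0.5547 -0.1269  0.1102  0.1001 -0.0331] 6.3114517812673485
[[1.2, 2.1], [0.8, 1.5], [0.7, -1.4], [0.7, -1.4], [0.7, -1.4], [-1.2, -1.5], [-1.4, -0.9], [-2.2, 0.4], [0.8, -0.5], [0.8, -0.5], [0.8, -0.5], [-1.0, -0.9], [-1.4, 0.0]]
tab [np.float64(0.5431458159989575), np.float64(-0.16842422876356325), 0.138] hinge [np.float64(0.5453072184004518), np.float64(-0.04242292583514583), 0.008]
```

Request:
jog_arm([
  {"translation":[15,-37,0],"turn":[0,0,-5],"gripper":85},
  {"translation":[15,-37,0],"turn":[0,0,-5],"gripper":85},
  {"translation":[15,-37,0],"turn":[0,0,-5],"gripper":85},
  {"translation":[15,-37,0],"turn":[0,0,-5],"gripper":85},
  {"translation":[15,-37,0],"turn":[0,0,-5],"gripper":85},
  {"translation":[15,-37,0],"turn":[0,0,-5],"gripper":85},
  {"translation":[15,-37,0],"turn":[0,0,-5],"gripper":85},
  {"translation":[15,-37,0],"turn":[0,0,-5],"gripper":85},
  {"translation":[15,-37,0],"turn":[0,0,-5],"gripper":70},
  {"translation":[15,-37,0],"turn":[0,0,-5],"gripper":50},
  {"translation":[15,-37,0],"turn":[0,0,-5],"gripper":40},
  {"translation":[15,-37,0],"turn":[0,0,-5],"gripper":40},
])

```text
t: 2.3
tcp_pos: [0.4346, 0.1254, 0.2317]
eef_rot: [0.67, 0.742, 0.0, 0.0]
contact_force: [0.6, 0.1, 0.2]
width: 0.0395
finger_force: 0.0
```

```bash
python3 - <<'E'
from h import *
v=[.552,-.1268,.108]
for nm,p,q in(("buffer bottom",(-.016,-.087),(384.2,261.2)),("bracket top",(-.02,-.087),(385,246.5))):
    s=least_squares(lambda z:proj("scene",w(v,(p[0],p[1],z[0])))-q,[.14]);print(nm,s.x,s.fun)
E
```

```text
buffer bottom [0.14031552] [0.67006166 0.03637135]
bracket top [0.16873499] [-0.94559612 -0.04983592]
```

Request:
jog_arm([
  {"translation":[13.3,-36.7,0],"turn":[0,0,0],"gripper":40},
  {"translation":[13.3,-36.7,0],"turn":[0,0,0.4],"gripper":40},
  {"translation":[13.3,-36.7,0],"turn":[0,0,0],"gripper":40},
  {"translation":[13.3,-36.7,0],"turn":[0,0,0],"gripper":40},
  {"translation":[13.3,-36.7,0],"turn":[0,0,0],"gripper":40},
  {"translation":[13.3,-36.7,0],"turn":[0,0,0],"gripper":40},
  {"translation":[13.3,-36.7,0],"turn":[0,0,0],"gripper":40},
  {"translation":[13.3,-36.7,0],"turn":[0,0,0],"gripper":40},
  {"translation":[0,0,-20],"turn":[0,0,0],"gripper":40},
  {"translation":[0,0,-20],"turn":[0,0,0],"gripper":40},
  {"translation":[0,0,0],"turn":[0,0,0],"gripper":40},
  {"translation":[0,0,0],"turn":[0,0,0],"gripper":40},
])

```text
t: 3.5
tcp_pos: [0.5403, -0.1665, 0.1913]
eef_rot: [0.666, 0.746, -0.0, -0.0]
contact_force: [0.8, -0.6, 0.5]
width: 0.04
finger_force: 0.0
```

```bash
python3 - <<'E'
from rig import camera,status
import cv2
print(status.observe()["tcp_pos"])
a=camera("scene")["frame"][190:300,300:450,::-1]; cv2.imwrite("pics/s1.png",cv2.resize(a,None,fx=5,fy=5,interpolation=2))
E
```

```text
[ 0.5403223  -0.16648301  0.1912968 ]
```

View pics/s1.png

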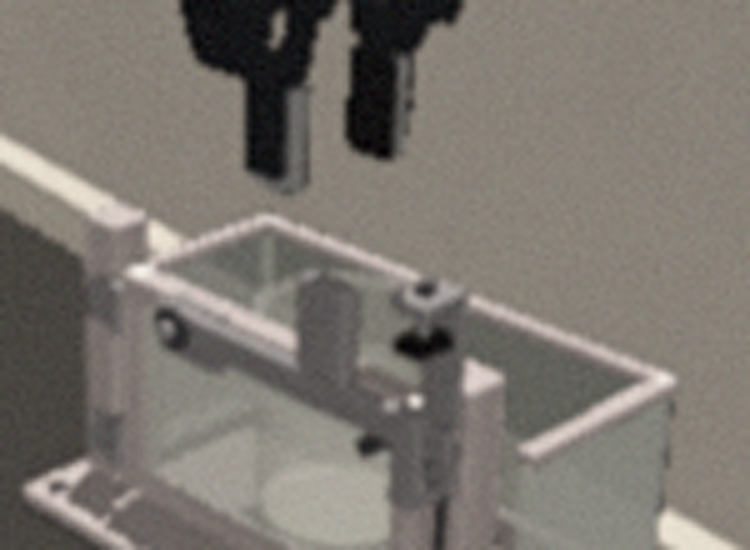

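The open fingers straddle the tab: their midpoint is at crop (328,165), directly above the tab top at (330,285). I'll go down and close partway.

Request:
jog_arm([
  {"translation":[0.5,-1.5,-17],"turn":[0,0,0],"gripper":40},
  {"translation":[0,0,-17],"turn":[0,0,0],"gripper":40},
  {"translation":[0,0,-17],"turn":[0,0,0],"gripper":40},
  {"translation":[0,0,-17],"turn":[0,0,0],"gripper":40},
  {"translation":[0,0,0],"turn":[0,0,0],"gripper":20},
  {"translation":[0,0,0],"turn":[0,0,0],"gripper":20},
  {"translation":[0,0,0],"turn":[0,0,0],"gripper":20},
  {"translation":[0,0,0],"turn":[0,0,0],"gripper":18},
  {"translation":[0,0,0],"turn":[0,0,0],"gripper":16},
  {"translation":[0,0,0],"turn":[0,0,0],"gripper":16},
])

```text
t: 4.55
tcp_pos: [0.5413, -0.1682, 0.1238]
eef_rot: [0.667, 0.746, 0.0, 0.0]
contact_force: [-0.0, 0.3, 0.2]
width: 0.0161
finger_force: 0.0
```

Request:
jog_arm([
  {"translation":[0,0,0],"turn":[0,0,0],"gripper":14},
  {"translation":[0,0,0],"turn":[0,0,0],"gripper":13.5},
])

```text
t: 4.75
tcp_pos: [0.541, -0.1681, 0.1233]
eef_rot: [0.667, 0.745, -0.0, -0.0]
contact_force: [-0.7, 0.2, -0.0]
width: 0.0134
finger_force: 0.0
```

Request:
jog_arm([
  {"translation":[0,0,0],"turn":[0,0,0],"gripper":13},
  {"translation":[0,0,0],"turn":[0,0,0],"gripper":12.5},
])

```text
t: 4.95
tcp_pos: [0.5411, -0.1681, 0.1232]
eef_rot: [0.666, 0.746, -0.0, -0.0]
contact_force: [1.1, 0.7, -0.3]
width: 0.0126
finger_force: 0.0
```

Request:
jog_arm([
  {"translation":[0,0,0],"turn":[0,0,0],"gripper":12},
  {"translation":[0,0,0],"turn":[0,0,0],"gripper":11.5},
  {"translation":[0,0,0],"turn":[0,0,0],"gripper":11},
])

```text
t: 5.25
tcp_pos: [0.5411, -0.1681, 0.1233]
eef_rot: [0.667, 0.746, 0.0, -0.0]
contact_force: [0.2, 0.6, -0.5]
width: 0.011
finger_force: 0.2
```

Request:
jog_arm([
  {"translation":[0,0,0],"turn":[0,0,0],"gripper":10.5},
  {"translation":[0,0,0],"turn":[0,0,0],"gripper":10},
  {"translation":[0,0,0],"turn":[0,0,0],"gripper":9.8},
])

```text
t: 5.55
tcp_pos: [0.5409, -0.1681, 0.1233]
eef_rot: [0.666, 0.746, -0.0, -0.0]
contact_force: [-1.6, 0.2, 1.4]
width: 0.01
finger_force: 8.2
```

Request:
jog_arm([
  {"translation":[0,0,0],"turn":[0,0,0],"gripper":8},
  {"translation":[0,0,0],"turn":[0,0,0],"gripper":6},
  {"translation":[0,0,0],"turn":[0,0,0],"gripper":5},
])

```text
t: 5.85
tcp_pos: [0.5408, -0.1681, 0.1234]
eef_rot: [0.666, 0.746, -0.0, -0.0]
contact_force: [-3.1, 0.0, 2.3]
width: 0.0089
finger_force: 59.8
```

Request:
jog_arm([
  {"translation":[-0.5,0,0],"turn":[0,0,0],"gripper":5},
  {"translation":[0,0.33,1.5],"turn":[-1.14,-0.12,0],"gripper":5},
  {"translation":[0,0.36,1.5],"turn":[-1.14,-0.12,0],"gripper":5},
  {"translation":[-0.1,0.38,1.48],"turn":[-1.14,-0.12,0],"gripper":5},
  {"translation":[0,0.41,1.48],"turn":[-1.14,-0.12,0],"gripper":5},
  {"translation":[-0.1,0.44,1.47],"turn":[-1.14,-0.12,0],"gripper":5},
  {"translation":[0,0,0],"turn":[0,0,0],"gripper":5},
])

```text
t: 6.55
tcp_pos: [0.5404, -0.1661, 0.131]
eef_rot: [0.665, 0.745, -0.034, 0.038]
contact_force: [-2.6, -2.8, 1.3]
width: 0.0091
finger_force: 59.2
```

Request:
jog_arm([
  {"translation":[-0.05,0.23,0.73],"turn":[-0.57,-0.06,0],"gripper":5},
  {"translation":[-0.05,0.23,0.73],"turn":[-0.57,-0.06,0],"gripper":5},
  {"translation":[0,0.24,0.73],"turn":[-0.57,-0.06,0],"gripper":5},
  {"translation":[0,0,0],"turn":[0,0,0],"gripper":5},
])

```text
t: 6.95
tcp_pos: [0.5403, -0.1655, 0.133]
eef_rot: [0.665, 0.744, -0.044, 0.048]
contact_force: [-1.6, -2.1, 0.8]
width: 0.0092
finger_force: 59.4
```

Request:
jog_arm([
  {"translation":[-0.05,0.25,0.73],"turn":[-0.57,-0.06,0],"gripper":5},
  {"translation":[0,0.26,0.72],"turn":[-0.57,-0.06,0],"gripper":5},
  {"translation":[0,0,0],"turn":[0,0,0],"gripper":5},
])

```text
t: 7.25
tcp_pos: [0.5402, -0.165, 0.1345]
eef_rot: [0.664, 0.743, -0.051, 0.056]
contact_force: [-2.9, -2.8, 0.9]
width: 0.0091
finger_force: 59.3
```

Request:
jog_arm([
  {"translation":[-0.05,0.26,0.72],"turn":[-0.57,-0.06,0],"gripper":5},
  {"translation":[0,0,0],"turn":[0,0,0],"gripper":5},
])

```text
t: 7.45
tcp_pos: [0.5402, -0.1647, 0.1352]
eef_rot: [0.664, 0.743, -0.054, 0.059]
contact_force: [-3.1, -2.3, 1.1]
width: 0.0086
finger_force: 59.4
```

Request:
jog_arm([
  {"translation":[0,0.27,0.72],"turn":[-0.57,-0.06,0],"gripper":5},
  {"translation":[0,0,0],"turn":[0,0,0],"gripper":5},
])

```text
t: 7.65
tcp_pos: [0.5401, -0.1644, 0.1359]
eef_rot: [0.664, 0.743, -0.057, 0.063]
contact_force: [-2.3, -2.7, 1.2]
width: 0.009
finger_force: 59.4
```

Request:
jog_arm([
  {"translation":[-0.05,0.14,0.36],"turn":[-0.29,-0.03,0],"gripper":5},
  {"translation":[0,0,0],"turn":[0,0,0],"gripper":5},
])

```text
t: 7.85
tcp_pos: [0.5401, -0.1643, 0.1362]
eef_rot: [0.664, 0.743, -0.059, 0.065]
contact_force: [-3.0, -2.6, 1.5]
width: 0.0089
finger_force: 59.4
```

Request:
jog_arm([
  {"translation":[0,0.14,0.36],"turn":[-0.29,-0.03,0],"gripper":5},
  {"translation":[0,0,0],"turn":[0,0,0],"gripper":5},
])

```text
t: 8.05
tcp_pos: [0.5401, -0.1642, 0.1365]
eef_rot: [0.664, 0.742, -0.061, 0.067]
contact_force: [-2.5, -2.6, 1.7]
width: 0.0092
finger_force: 59.4
```

Request:
jog_arm([
  {"translation":[-0.05,0.14,0.36],"turn":[-0.29,-0.03,0],"gripper":5},
  {"translation":[0,0,0],"turn":[0,0,0],"gripper":5},
])

```text
t: 8.25
tcp_pos: [0.5401, -0.164, 0.1369]
eef_rot: [0.664, 0.742, -0.062, 0.069]
contact_force: [-3.2, -2.0, 0.7]
width: 0.0091
finger_force: 59.4
```

Request:
jog_arm([
  {"translation":[0,0.14,0.36],"turn":[-0.29,-0.03,0],"gripper":5},
  {"translation":[0,0,0],"turn":[0,0,0],"gripper":5},
])

```text
t: 8.45
tcp_pos: [0.5401, -0.1639, 0.1373]
eef_rot: [0.663, 0.742, -0.064, 0.071]
contact_force: [-2.3, -2.2, 1.5]
width: 0.0088
finger_force: 59.4
```

Request:
jog_arm([
  {"translation":[-0.05,0.14,0.36],"turn":[-0.29,-0.03,0],"gripper":5},
  {"translation":[0,0,0],"turn":[0,0,0],"gripper":5},
])

```text
t: 8.65
tcp_pos: [0.54, -0.1637, 0.1376]
eef_rot: [0.663, 0.742, -0.066, 0.072]
contact_force: [-2.5, -2.1, 1.2]
width: 0.0091
finger_force: 59.4
```

Request:
jog_arm([
  {"translation":[0,0.15,0.36],"turn":[-0.29,-0.03,0],"gripper":5},
  {"translation":[0,0,0],"turn":[0,0,0],"gripper":5},
])

```text
t: 8.85
tcp_pos: [0.54, -0.1636, 0.138]
eef_rot: [0.663, 0.742, -0.067, 0.074]
contact_force: [-2.8, -1.7, 1.9]
width: 0.0092
finger_force: 59.4
```

Request:
jog_arm([
  {"translation":[-0.05,0.15,0.35],"turn":[-0.29,-0.03,0],"gripper":5},
  {"translation":[0,0,0],"turn":[0,0,0],"gripper":5},
])

```text
t: 9.05
tcp_pos: [0.54, -0.1634, 0.1384]
eef_rot: [0.663, 0.742, -0.069, 0.076]
contact_force: [-3.5, -2.2, 2.1]
width: 0.0091
finger_force: 59.4
```

Request:
jog_arm([
  {"translation":[0,0.15,0.36],"turn":[-0.29,-0.03,0],"gripper":5},
  {"translation":[0,0,0],"turn":[0,0,0],"gripper":5},
])

```text
t: 9.25
tcp_pos: [0.54, -0.1633, 0.1387]
eef_rot: [0.663, 0.741, -0.071, 0.078]
contact_force: [-2.2, -2.5, 2.1]
width: 0.0091
finger_force: 59.4
```

Request:
jog_arm([
  {"translation":[-0.05,0.15,0.35],"turn":[-0.29,-0.03,0],"gripper":5},
  {"translation":[0,0,0],"turn":[0,0,0],"gripper":5},
])

```text
t: 9.45
tcp_pos: [0.54, -0.1631, 0.1391]
eef_rot: [0.663, 0.741, -0.072, 0.08]
contact_force: [-2.0, -1.8, 2.4]
width: 0.0088
finger_force: 59.4
```

```bash
python3 - <<'E'
from rig import camera,status
import cv2
a=camera("scene")["frame"][225:305,325:425,::-1]; cv2.imwrite("pics/s2.png",cv2.resize(a,None,fx=7,fy=7,interpolation=2))
E
```

```text
(no output)
```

View pics/s2.png

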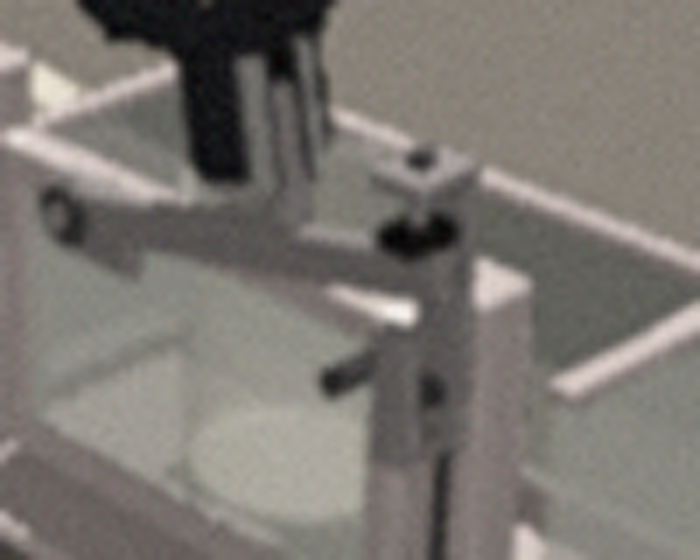

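The bar is raised, with its top edge at crop (400,245) nearly level with the buffer's underside at (415,258). I'll keep feeling upward in small steps.

Request:
jog_arm([
  {"translation":[0,0.15,0.35],"turn":[-0.29,-0.03,0],"gripper":5},
  {"translation":[0,0,0],"turn":[0,0,0],"gripper":5},
])

```text
t: 9.7
tcp_pos: [0.5399, -0.163, 0.1394]
eef_rot: [0.662, 0.741, -0.074, 0.082]
contact_force: [-2.5, -2.6, 1.4]
width: 0.0089
finger_force: 59.3
```

Request:
jog_arm([
  {"translation":[-0.05,0.15,0.35],"turn":[-0.29,-0.03,0],"gripper":5},
  {"translation":[0,0,0],"turn":[0,0,0],"gripper":5},
])

```text
t: 9.9
tcp_pos: [0.5399, -0.1629, 0.1397]
eef_rot: [0.662, 0.741, -0.076, 0.084]
contact_force: [-1.2, -3.2, 0.2]
width: 0.0089
finger_force: 59.2
```

Request:
jog_arm([
  {"translation":[0,0.15,0.3],"turn":[-0.25,-0.03,0],"gripper":5},
  {"translation":[0,0,0],"turn":[0,0,0],"gripper":5},
])

```text
t: 10.1
tcp_pos: [0.5398, -0.1628, 0.1399]
eef_rot: [0.662, 0.741, -0.077, 0.085]
contact_force: [-0.7, -4.6, -0.8]
width: 0.009
finger_force: 59.0
```

```bash
python3 - <<'E'
import numpy as np
from rig import status
print(np.round(status.observe()["joint_pos"],2))
r=np.array([-3.1,-121.3]); A=[0,2,4,6]+list(range(10,90,4))
R=lambda a:np.array([[np.cos(a),np.sin(a)],[-np.sin(a),np.cos(a)]])
P=[R(np.radians(a))@r for a in A]
for i in range(1,len(A)): print(A[i],np.round(P[i]-P[i-1],2),np.round(P[i]+[543,-41.5],1))
E
```

```text
[-0.31  0.11  1.85 -0.24  1.1  -0.32]
2 [-4.23  0.18] [ 535.7 -162.6]
4 [-4.22  0.33] [ 531.4 -162.3]
6 [-4.21  0.48] [ 527.2 -161.8]
10 [-8.35  1.39] [ 518.9 -160.4]
14 [-8.24  1.97] [ 510.6 -158.4]
18 [-8.08  2.54] [ 502.6 -155.9]
22 [-7.88  3.1 ] [ 494.7 -152.8]
26 [-7.65  3.64] [ 487.  -149.2]
30 [-7.37  4.17] [ 479.7 -145. ]
34 [-7.07  4.67] [ 472.6 -140.3]
38 [-6.72  5.15] [ 465.9 -135.2]
42 [-6.35  5.61] [ 459.5 -129.6]
46 [-5.94  6.04] [ 453.6 -123.5]
50 [-5.5   6.44] [ 448.1 -117.1]
54 [-5.04  6.81] [ 443.  -110.3]
58 [-4.56  7.14] [ 438.5 -103.2]
62 [-4.05  7.44] [434.4 -95.7]
66 [-3.52  7.7 ] [430.9 -88. ]
70 [-2.97  7.93] [428.  -80.1]
74 [-2.41  8.12] [425.5 -72. ]
78 [-1.84  8.27] [423.7 -63.7]
82 [-1.26  8.38] [422.4 -55.3]
86 [-0.67  8.44] [421.8 -46.9]
```

Request:
jog_arm([
  {"translation":[-1.06,0.04,0],"turn":[0,0,-0.5],"gripper":5},
  {"translation":[-1.06,0.04,0],"turn":[0,0,-0.5],"gripper":5},
])

```text
t: 10.3
tcp_pos: [0.5379, -0.1627, 0.14]
eef_rot: [0.669, 0.735, -0.078, 0.085]
contact_force: [0.6, -3.2, -1.5]
width: 0.0089
finger_force: 58.9
```

Request:
jog_arm([
  {"translation":[-1.06,0.05,0],"turn":[0,0,-0.5],"gripper":5},
  {"translation":[0,0,0],"turn":[0,0,0],"gripper":5},
])

```text
t: 10.5
tcp_pos: [0.5366, -0.1627, 0.14]
eef_rot: [0.672, 0.732, -0.078, 0.084]
contact_force: [-0.3, -4.6, -2.1]
width: 0.0091
finger_force: 58.8
```

Request:
jog_arm([
  {"translation":[-1.06,0.06,0],"turn":[0,0,-0.5],"gripper":5},
  {"translation":[-2.1,0.16,0],"turn":[0,0,-1],"gripper":5},
  {"translation":[0,0,0],"turn":[0,0,0],"gripper":5},
])

```text
t: 10.8
tcp_pos: [0.5331, -0.1624, 0.14]
eef_rot: [0.682, 0.722, -0.08, 0.083]
contact_force: [-0.7, -5.2, -1.4]
width: 0.0089
finger_force: 58.8
```

Request:
jog_arm([
  {"translation":[-2.1,0.2,0],"turn":[0,0,-1],"gripper":5},
  {"translation":[-4.2,0.5,0],"turn":[0,0,-2],"gripper":5},
  {"translation":[0,0,0],"turn":[0,0,0],"gripper":5},
])

```text
t: 11.1
tcp_pos: [0.5267, -0.1617, 0.1403]
eef_rot: [0.7, 0.704, -0.082, 0.081]
contact_force: [-1.8, -3.3, 0.4]
width: 0.0093
finger_force: 59.1
```

Request:
jog_arm([
  {"translation":[-8.35,1.4,0],"turn":[0,0,-4],"gripper":5},
  {"translation":[-8.25,1.97,0],"turn":[0,0,-4],"gripper":5},
  {"translation":[-8.1,2.54,0],"turn":[0,0,-4],"gripper":5},
  {"translation":[-7.9,3.1,0],"turn":[0,0,-4],"gripper":5},
  {"translation":[0,0,0],"turn":[0,0,0],"gripper":5},
])

```text
t: 11.6
tcp_pos: [0.4939, -0.1527, 0.1404]
eef_rot: [0.792, 0.6, -0.093, 0.069]
contact_force: [-2.8, -4.0, 0.7]
width: 0.0088
finger_force: 59.1
```

Request:
jog_arm([
  {"translation":[-7.65,3.64,0],"turn":[0,0,-4],"gripper":5},
  {"translation":[-7.4,4.17,0],"turn":[0,0,-4],"gripper":5},
  {"translation":[-7.1,4.67,0],"turn":[0,0,-4],"gripper":5},
  {"translation":[-6.7,5.15,0],"turn":[0,0,-4],"gripper":5},
  {"translation":[-6.35,5.6,0],"turn":[0,0,-4],"gripper":5},
  {"translation":[0,0,0],"turn":[0,0,0],"gripper":5},
])

```text
t: 12.2
tcp_pos: [0.4585, -0.1295, 0.1404]
eef_rot: [0.884, 0.453, -0.104, 0.052]
contact_force: [-4.3, -5.2, 2.5]
width: 0.0091
finger_force: 59.2
```

Request:
jog_arm([
  {"translation":[-6.2,5.8,0],"turn":[0,0,-4],"gripper":5},
  {"translation":[-5.7,6.3,0],"turn":[0,0,-4],"gripper":5},
  {"translation":[-5.1,6.8,0],"turn":[0,0,-4],"gripper":5},
  {"translation":[-4.6,7.14,0],"turn":[0,0,-4],"gripper":5},
  {"translation":[-4.05,7.44,0],"turn":[0,0,-4],"gripper":5},
  {"translation":[0,0,0],"turn":[0,0,0],"gripper":5},
])

```text
t: 12.8
tcp_pos: [0.4334, -0.0957, 0.1403]
eef_rot: [0.949, 0.293, -0.11, 0.033]
contact_force: [-3.0, -4.1, 1.3]
width: 0.0088
finger_force: 59.3
```

Request:
jog_arm([
  {"translation":[-3.7,7.6,0],"turn":[0,0,-4],"gripper":5},
  {"translation":[-3.1,7.9,0],"turn":[0,0,-4],"gripper":5},
  {"translation":[-2.4,8.1,0],"turn":[0,0,-4],"gripper":5},
  {"translation":[-1.85,8.3,0],"turn":[0,0,-4],"gripper":5},
  {"translation":[0,0,0],"turn":[0,0,0],"gripper":5},
])

```text
t: 13.3
tcp_pos: [0.4226, -0.0639, 0.1402]
eef_rot: [0.98, 0.159, -0.114, 0.018]
contact_force: [-2.8, -3.4, 2.4]
width: 0.0093
finger_force: 59.5
```

Request:
jog_arm([
  {"translation":[-1.3,8.4,0],"turn":[0,0,-4],"gripper":5},
  {"translation":[-0.7,8.4,0],"turn":[0,0,-4],"gripper":5},
  {"translation":[-0.1,6.35,0],"turn":[0,0,-3],"gripper":5},
  {"translation":[0,0,0],"turn":[0,0,0],"gripper":5},
])

```text
t: 13.7
tcp_pos: [0.4206, -0.0409, 0.1401]
eef_rot: [0.991, 0.065, -0.115, 0.007]
contact_force: [-3.8, -2.6, 2.3]
width: 0.0089
finger_force: 59.6
```

Request:
jog_arm([
  {"translation":[-0.87,-0.11,-1.98],"turn":[0.2,-1.61,0],"gripper":5},
  {"translation":[-0.82,-0.1,-2.0],"turn":[0.2,-1.61,0],"gripper":5},
  {"translation":[-0.76,-0.1,-2.03],"turn":[0.2,-1.61,0],"gripper":5},
  {"translation":[-0.7,-0.09,-2.05],"turn":[0.2,-1.61,0],"gripper":5},
  {"translation":[-0.64,-0.08,-2.07],"turn":[0.2,-1.61,0],"gripper":5},
  {"translation":[-0.58,-0.07,-2.09],"turn":[0.2,-1.61,0],"gripper":5},
  {"translation":[0,0,0],"turn":[0,0,0],"gripper":5},
])

```text
t: 14.4
tcp_pos: [0.4161, -0.0415, 0.1277]
eef_rot: [0.997, 0.065, -0.029, 0.002]
contact_force: [-1.9, -1.2, 1.1]
width: 0.0088
finger_force: 59.4
```

Request:
jog_arm([
  {"translation":[-0.52,-0.07,-2.1],"turn":[0.2,-1.61,0],"gripper":5},
  {"translation":[-0.35,-0.04,-1.5],"turn":[0.15,-1.2,0],"gripper":5},
  {"translation":[0,0,0],"turn":[0,0,0],"gripper":5},
])

```text
t: 14.7
tcp_pos: [0.4153, -0.0416, 0.1241]
eef_rot: [0.998, 0.065, -0.005, 0.0]
contact_force: [-3.3, -1.4, 1.7]
width: 0.0089
finger_force: 59.5
```

Request:
jog_arm([
  {"translation":[0,0,0],"turn":[0,0,0],"gripper":12},
  {"translation":[0,0,0],"turn":[0,0,0],"gripper":16},
  {"translation":[0,0,0],"turn":[0,0,0],"gripper":25},
  {"translation":[0,0,0],"turn":[0,0,0],"gripper":35},
  {"translation":[0,0,0],"turn":[0,0,0],"gripper":35},
  {"translation":[0,0,10],"turn":[0,0,0],"gripper":35},
  {"translation":[0,0,20],"turn":[0,0,0],"gripper":35},
  {"translation":[0,0,30],"turn":[0,0,0],"gripper":35},
  {"translation":[0,0,30],"turn":[0,0,0],"gripper":35},
  {"translation":[0,0,0],"turn":[0,0,0],"gripper":35},
])

```text
t: 15.7
tcp_pos: [0.4183, -0.0423, 0.2196]
eef_rot: [0.998, 0.065, -0.001, 0.002]
contact_force: [1.1, -0.5, 1.0]
width: 0.0351
finger_force: 0.0
```

```bash
python3 - <<'E'
from rig import camera,status
import cv2
a=camera("scene")["frame"][180:380,270:470,::-1]; cv2.imwrite("pics/s3.png",cv2.resize(a,None,fx=3,fy=3,interpolation=2))
E
```

```text
(no output)
```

View pics/s3.png

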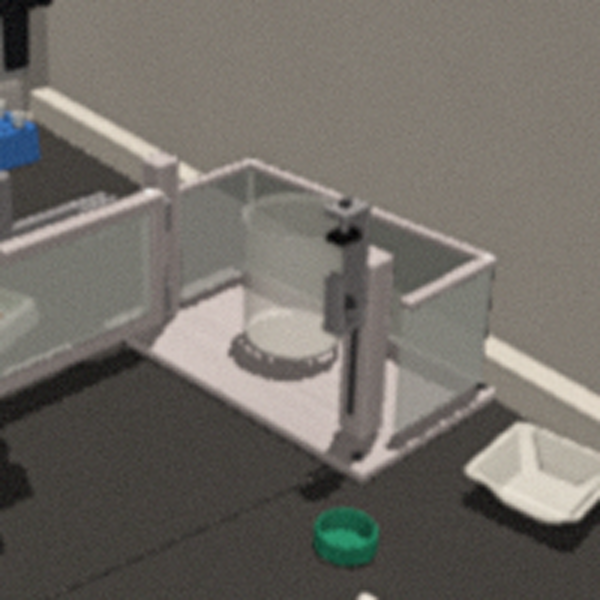

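The gate stands wide open and the beaker, cap and boat are where they were. One last look at the bar.

```bash
python3 - <<'E'
from rig import camera,status
import cv2
a=camera("scene")["frame"][180:330,200:350,::-1]; cv2.imwrite("pics/s4.png",cv2.resize(a,None,fx=4,fy=4,interpolation=2))
E
```

```text
(no output)
```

View pics/s4.png

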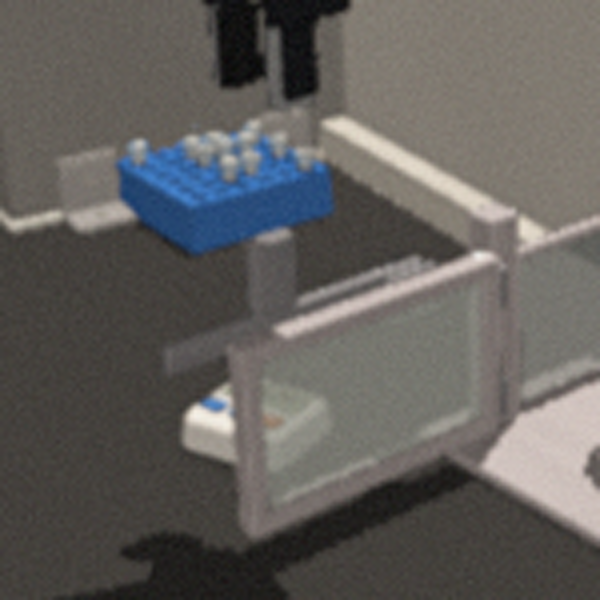

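The bar lies level, parallel to the gate's top rail, from crop (165,360) to (425,265). The hand is well clear above it and the timer hasn't moved, so I'm handing in.

```bash
python3 -c "
from rig import r
print(r.close_job())"
```

```text
the job is handed in; nothing more can be done
None
```

The gate is open about 89° (by the commanded swing), the latch bar is back level, the hand is clear, and the job was handed in at about 16 s of the 54 s limit; the last pictures show the gate wide open and the beaker, cap, boat and timer apparently unmoved (the pen was not checked again).

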